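# Start and screw home a lug lid on a storage jar

### The arm

A 6-joint arm with a two-finger parallel gripper is mounted at the origin on a cart in front of the work surface, level with it; the furniture and walls round the work are solid. World frame = base frame: x ahead of the robot, y to its left, z up, the work surface at z = 0. Lengths are in m, angles in degrees, forces in N, time in s.
With the tool pointing down it reaches from about 0.275 to 0.85 m from the base axis. Payload 19 kg.
Tool frame: the origin (TCP) lies at the very end of the fingers, on their centre line; the grasp point (between the pads) lies 19 mm behind it; z points along the fingers, y is the line along which they close (so a half turn about z gives the same grasp; the last joint's range is limited). The gripper opens to 85 mm and grips with 20 to 120 N. Pads are 22 mm wide; open, the fingers measure 114 mm over their backs; the gripper's body (76 mm by 85 mm) begins 54 mm behind the grasp point. The pads swing forward as they close: fully open they stand 13 mm farther back than shut.
Start: joints at [64.687, 8.623, 82.357, -0, 89.026, -7.678], TCP at [0.174, 0.548, 0.231] pointing down, gripper open.
Joint ranges: [-160.23, 160.23], [-39.13, 120.54], [6.94, 153.29], [-79.49, 259.48], [9.18, 160.14], [-161.06, 161.06]. Speed limits (degrees/s): [108.29, 108.29, 127.2, 172.46, 172.46, 172.46].

### API

Orientations are given as [roll, pitch, yaw] about the fixed x, y, z axes, in that order (R = Rz(yaw) Ry(pitch) Rx(roll)).
In Python, from rig import robot, eoat, capture, camera_params gives the robot as it stands. Calls block until the motion is done:
- robot.move_to(position, orientation): joint-space move of the TCP to a pose.
- robot.movel(position, frame=None, v=0.15): straight line of the TCP; frame=None keeps the orientation; v is the mean speed in m/s.
- robot.move_joints(angles): joint-space move.
- eoat.set_gripper(opening, effort=None): finger opening in m; effort is the grip in N (None keeps the last); returns when the fingers have stopped.
- robot.hold(seconds).
- robot.solve_ik(position, orientation): joint angles nearest the present ones, or None.
- capture(name): name is "scene" or "top" or "wrist"; returns the picture (480x640x3 uint8, blue, green, red); there is no depth.
- camera_params(name): a dict with "fx", "fy", "cx", "cy" (pixels), "R" (3x3) and "t" (3): a world point X has camera coordinates R X + t; the wrist camera has in their place "mount" (4x4, takes a point from camera to tool coordinates, whose origin is the TCP and whose axes are the flange's). Camera axes: x right, y down, z forward; pixel columns grow to the right and rows downward; lengths in m; the calibration is good to about 2 mm. A picture is of the moment at which its call begins: read the wrist's pose just before it. camera_params takes no time and is no camera call.
A pose or a line that the arm cannot do raises robot.PlanningError and nothing moves.
- robot.sign_off(): hands the job in; it is judged then, once.
Readings, each from a call of its own:
- robot.read_clock(): time.
- robot.read_joints(): joint angles.
- robot.read_qd(): joint speeds.
- robot.read_joint_torque(): joint torques, N m.
- robot.read_tcp_pos(): TCP position.
- robot.read_ee_rot(): TCP orientation.
- robot.read_contact_force(): force on the tool from outside, world axes, zero at the start.
- robot.read_moment(): the same for the moment, N m.
- robot.read_grip_width(): finger opening in m.
- robot.read_grip_force(): force on a finger pad.
Only numpy, scipy, OpenCV 4.12 (cv2) and the standard library are available. Lean on these libraries where they do the work, as an engineer would, in place of code of your own. Each camera call takes 0.05 s, during which the arm holds its last target. There are 200 camera calls.

### The job

Pick up the winged metal screw lid from the worktop and set it level on the threaded mouth of the white jar that stands in the round holder. Turn it gently backward (anticlockwise from above) until you feel its lugs drop past the thread starts, then screw it forward (clockwise) until it is fully home, without wrenching the jar round in its holder. Let go of the lid, and do not shift the other things on the worktop.

Things in the scene. Friction and masses are not known exactly. Their poses are not given: they have to be found in the camera images.
- lid: loose aluminium screw lid, 66 mm across, 46 mm tall, 0.08 to 0.17 kg, right way up on the worktop. Origin: centre of the skirt's lower edge; z up. Under it the skirt is hollow (59 mm bore, 20 mm deep), with three equal lugs 120 degrees apart just inside its lower edge, reaching in to 24 mm from the axis. Heights below are those of this origin
- wing (a point): centre of the wing grip on top of the lid, 35 mm above the lid's origin; the wing is 46 mm long (along the lid's x), 16 mm thick (along y) and stands from 24 to 46 mm above the lid's origin: grasp it across its thickness from above
- holder: low round holder, 124 mm across, with a 34 mm high steel collar, fixed to the worktop; it grips a plain white jar (80 mm across, shoulder 77 mm above the worktop). Origin: centre of the underside, z up
- mouth (a point): centre of the jar's rim, 106 mm above the worktop; z up; its x and y say nothing of where the thread starts lie, which must be felt. The neck is 46 mm across, its rim bevelled so that it centres a lid up to about 3 mm off. A lid screwed home has its origin 20 mm below this point, its inside resting on the rim
- thread_top (a point): on the jar's axis, 98 mm above the worktop: height of the flat tops of the three-start right-hand thread. A lid not started rests on them, origin 9 mm below the rim (5.5 mm if its lugs sit on the narrow stops), and turns backward with some friction for at most 1.9 rad until its lugs drop into the gaps. Turned forward there, it meets the stops and never starts
- thread_start (a point): on the jar's axis, 16 mm below the rim, 90 mm above the worktop: height of the lid's origin once its lugs have dropped about 7 mm into the gaps, where they have 0.2 rad of play and a stop behind. From the stop it turns clockwise 1.2 to 1.5 rad to home: level at first, then sinking 4.4 mm per rad, then stiff within 0.2 rad more. A downward push of 2 to 5 N keeps it on the thread
- jar (a joint): twist of the jar in the rubber of its holder, rad, positive anticlockwise from above, 0 unloaded: a spring of 3 N m per rad. Beyond 0.15 rad (0.45 N m) either way the jar counts as wrenched round
- salt_shaker: bystander: salt shaker, 44 mm across, 90 mm tall, origin under its centre
- spice_jar: bystander: spice jar with a dark cap, 44 mm across, 105 mm tall, origin under its centre
- bean_tin: bystander: short food tin, 75 mm across, 58 mm tall, origin under its centre
- sugar_jar: bystander: squat ribbed open glass jar, 92 mm across, 74 mm tall, origin under its centre
- bottle_opener: bystander: bottle opener lying flat, 174 x 41 x 20 mm, long along its x, origin under its centre
There are look-alikes about, which are no part of the job. Of the things shaped like the lid, the aluminium one is meant. What is shaped like the holder but orange is not meant.

How it is judged (in metres and radians):
On the way:
1. the lid has been set level on the jar's mouth (horizontal distance between lid and mouth below 0.003 m and z of lid in the frame of mouth below -0.004 m and angle between lid's own z axis and vertical below 0.08 rad), for 0.2 s.
At the end, for the whole second after the job is handed in: The lid sits on the jar level (within 0.05 rad), within 3 mm of the mouth's axis and screwed home: its lower edge at least 18.5 mm below the rim (20 mm is fully home, only dropped in is 16 mm), at rest and let go (horizontal distance between lid and mouth below 0.003 m and z of lid in the frame of mouth below -0.0185 m and angle between lid's own z axis and vertical below 0.05 rad and linear speed of lid below 0.01 m/s); the robot touches nothing.
It fails at once if the jar was wrenched more than 0.15 rad round in its holder (value of joint jar above 0.15 rad or value of joint jar below -0.15 rad).
It fails at once if another thing on the worktop was shifted by more than 30 mm (distance of any of salt_shaker, spice_jar, bean_tin, sugar_jar, bottle_opener from where it was at the start of the episode above 0.03 m).
It also fails if it takes over 72 s, if anything falls off the work surface, if the arm or the gripper's body presses on something with over 40 N, if the wrist force passes 120 N, or if a joint passes its speed limit or range.

## Working session

There is one attempt and no reset: what is moved stays moved. The work goes in short steps, each a Python script; the robot and the scene stay as the last script left them, time stands still between calls to the robot, and variables do not carry over. Pictures are saved under pics/ and viewed, at most 10 in all, crops included, and the job is handed in when it is done.

```bash
ls; mkdir -p pics
python3 - <<'E'
from rig import robot,capture,camera_params
import cv2,numpy as np
for n in("scene","top"):
    cv2.imwrite(f"pics/{n}.png",capture(n)); p=camera_params(n); print(n,{k:np.round(p[k],3).tolist() for k in p})
print(robot.read_clock(),robot.read_ee_rot(),camera_params("wrist"))
E
```

```text
pics
scene {'fx': 563.113, 'fy': 563.113, 'cx': 314.166, 'cy': 238.601, 'R': [[0.412, -0.911, -0.013], [-0.662, -0.289, -0.691], [0.626, 0.293, -0.722]], 't': [-0.26, 0.448, 0.774]}
top {'fx': 445.776, 'fy': 445.776, 'cx': 316.348, 'cy': 233.06, 'R': [[0.024, -0.999, 0.031], [-0.992, -0.028, -0.125], [0.126, -0.028, -0.992]], 't': [-0.055, 0.583, 0.87]}
0.1 [-1.79937926e+02 -7.39156083e-03  1.62366957e+02] {'fx': 359.00543809275706, 'fy': 359.00543809275706, 'cx': 321.3742280147299, 'cy': 240.57278573232236, 'mount': array([[ 6.37880102e-04, -9.64354519e-01, -2.64612840e-01,
         6.67242734e-02],
       [ 9.99999789e-01,  6.46828236e-04,  5.33165174e-05,
         4.49610836e-04],
       [ 1.19743032e-04, -2.64612818e-01,  9.64354728e-01,
        -1.42849341e-01],
       [ 0.00000000e+00,  0.00000000e+00,  0.00000000e+00,
         1.00000000e+00]])}
```

View pics/scene.png

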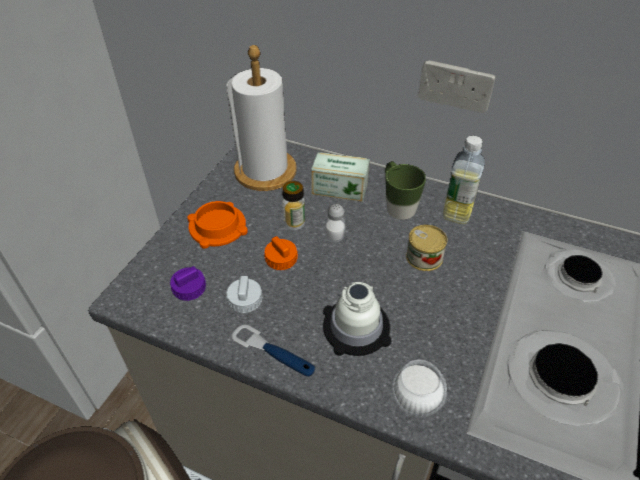

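View pics/top.png

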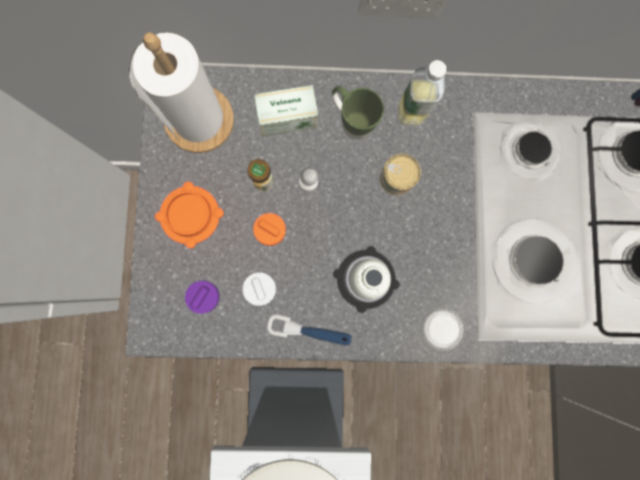

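Lid candidates (scene view): purple lid (188,283), orange lid (281,254) and aluminium lid (244,294). I choose the aluminium one. For the holder, the black one with the white jar is at (357,325); the orange look-alike at (217,222) is rejected. In the top view the lid is at (259,289) and the jar's mouth at (374,278).

```bash
cat > h.py <<'E'
from rig import robot,eoat,capture,camera_params
import cv2,numpy as np
def cam(n,pose=None):
    p=camera_params(n)
    if n!="wrist": return p,p["R"].T,-p["R"].T@np.array(p["t"])
    from scipy.spatial.transform import Rotation as Ro
    T=np.eye(4);T[:3,:3]=Ro.from_euler("xyz",pose[1],degrees=True).as_matrix();T[:3,3]=pose[0]
    M=T@p["mount"]; return p,M[:3,:3],M[:3,3]
def ray(c,u,v,z):
    p,R,o=c; d=R@np.array([(u-p["cx"])/p["fx"],(v-p["cy"])/p["fy"],1]); return o+d*(z-o[2])/d[2]
def proj(c,X):
    p,R,o=c; q=R.T@(np.array(X)-o); return q[0]/q[2]*p["fx"]+p["cx"],q[1]/q[2]*p["fy"]+p["cy"]
def blobs(im,mask,lo):
    n,l,s,c=cv2.connectedComponentsWithStats(mask.astype(np.uint8)); return [(s[i],c[i],l==i) for i in range(1,n) if s[i][4]>lo]
E
python3 - <<'E'
from h import *
im=cv2.imread("pics/top.png");c=cam("top")
h=cv2.cvtColor(im,cv2.COLOR_BGR2HSV)
m=(h[...,1]<40)&(h[...,2]>150)
for s,ce,l in blobs(im,m,80):
    if 150<ce[1]<350 and ce[0]<470:
        ct=max(cv2.findContours(l.astype(np.uint8),0,1)[0],key=cv2.contourArea);print(s,ce,cv2.minEnclosingCircle(ct),ray(c,*cv2.minEnclosingCircle(ct)[0],.024))
m=(h[...,2]<70)
for s,ce,l in blobs(im,m,60):
    if 355<ce[0]<390 and 255<ce[1]<300: print("dark",s,ce,ray(c,*ce,.106))
a=cv2.resize(im[255:325,225:295],(400,400),interpolation=3);b=cv2.resize(im[243:313,335:405],(400,400),interpolation=3)
cv2.imwrite("pics/crop.png",np.hstack([a,b]))
for q in [(309,180,.08),(260,172,.1),(402,172,.058),(443,329,.07),(310,330,.01)]: print(ray(c,*q))
E
```

```text
[    0    91   141   212 21203] [ 57.13248125 212.57760694] ((54.331932067871094, 196.5), 118.6685791015625) [0.64603068 0.49853601 0.024     ]
[299 169  20  22 302] [309.64569536 179.88410596] ((309.1153869628906, 179.5), 11.19564437866211) [ 0.69827415 -0.02229527  0.024     ]
[ 347  257   44   44 1107] [369.95212285 279.01084011] ((368.1119079589844, 278.706787109375), 22.124820709228516) [ 0.49444984 -0.14838341  0.024     ]
[242 271  35  35 962] [258.73908524 288.53014553] ((258.0611572265625, 287.9748229980469), 18.38498878479004) [0.47020865 0.07518327 0.024     ]
[   0  301  119   22 1375] [ 53.55272727 310.23563636] ((59.0, 312.5), 59.76003646850586) [0.41239088 0.4668741  0.024     ]
[266 314  36  24 524] [283.39503817 326.36641221] ((283.18310546875, 328.2676086425781), 18.114154815673828) [0.39123512 0.02172403 0.024     ]
dark [334 247  64  65 770] [361.37792208 279.55844156] [ 0.49036016 -0.12382373  0.106     ]
[ 0.68325617 -0.02163689  0.08      ]
[0.69099138 0.07290609 0.1       ]
[ 0.71140483 -0.21057949  0.058     ]
[ 0.4004229  -0.28734543  0.07      ]
[ 0.38773478 -0.03243077  0.01      ]
```

View pics/crop.png

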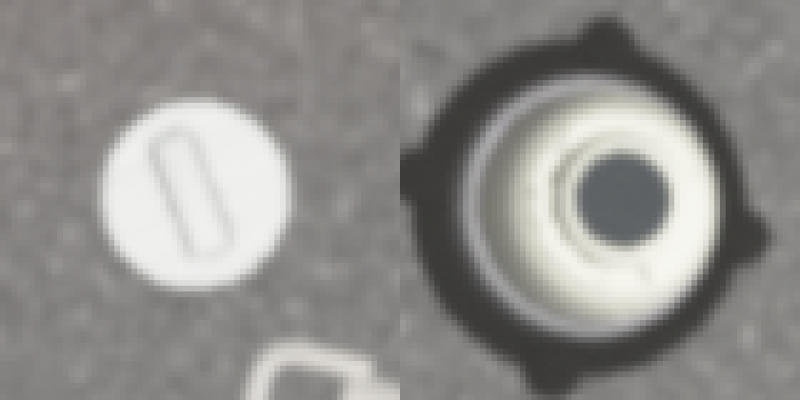

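The left crop shows the aluminium lid with its wing from about (170,135) to (215,250), so its yaw is about 21°. The right crop shows the white jar's mouth at crop (622,198), which is top px (373.9,277.7). I'm moving in for close wrist looks at both.

Run:
```python
from h import *
m=ray(cam("top"),373.9,277.7,.106);print("mouth",m)
out=[]
for n,p,yaw in(("jar",[m[0],m[1],.24],60),("lid",[.470,.075,.17],21)):
    robot.move_to(p,[180,0,yaw]);robot.hold(.3)
    pose=(robot.read_tcp_pos(),robot.read_ee_rot());im=capture("wrist");np.save(n,np.array(pose));cv2.imwrite(f"pics/w_{n}.png",im);out.append(im)
    print(pose,robot.read_joints(),robot.read_clock())
cv2.imwrite("pics/w2.png",cv2.resize(np.hstack(out),(800,300)))
```

```text
mouth [ 0.49438627 -0.14719759  0.106     ]
(array([ 0.49445743, -0.14699987,  0.24000776]), array([1.79998974e+02, 8.24488228e-05, 6.00231300e+01])) [-2.51245529e+01  1.35942267e+00  8.92209240e+01 -5.00636912e-04
  8.94180089e+01  4.85641091e+00] 3.15
(array([0.47021022, 0.07452079, 0.17008396]), array([ 1.79993898e+02, -7.18022745e-03,  2.09679978e+01])) [-2.64423860e-01 -1.58073524e+00  1.00309593e+02 -7.76429064e-04
  8.12680225e+01  6.87618068e+01] 4.575
```

View pics/w2.png

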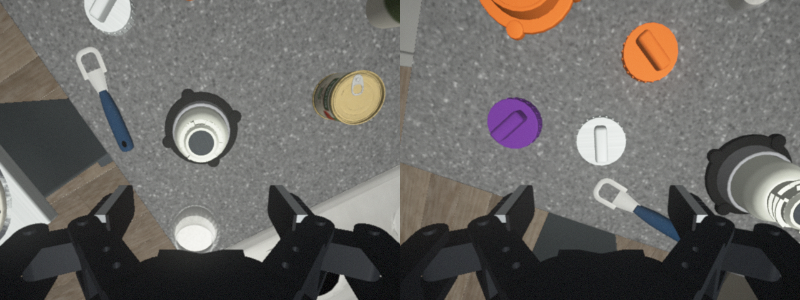

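Left: the mouth is at about wrist px (322,226). Right: the aluminium lid is at about (322,227), with its wing nearly vertical in the picture, i.e. aligned with the tool. I'm measuring both by mask.

Run:
```python
from h import *
im=cv2.imread("pics/w_jar.png");c=cam("wrist",np.load("jar.npy"))
g=cv2.cvtColor(im,cv2.COLOR_BGR2GRAY)
print(g[226,290:356:3],im[226,322])
for s,ce,l in blobs(im,(g<130),150):
    if abs(ce-[322,226]).max()<20: print("hole",s,ce,ray(c,*ce,.106))
# outer rim edge: white region
im2=cv2.imread("pics/w_lid.png");c2=cam("wrist",np.load("lid.npy"));h=cv2.cvtColor(im2,cv2.COLOR_BGR2HSV)
for s,ce,l in blobs(im2,(h[...,1]<45)&(h[...,2]>165),300):
    if abs(ce-[322,227]).max()<40:
        ct=max(cv2.findContours(l.astype(np.uint8),0,1)[0],key=cv2.contourArea);e=cv2.fitEllipse(cv2.convexHull(ct));print("lid",s,ce,e,ray(c2,*e[0],.024),ray(c2,*e[0],.012))
x=cv2.resize(im2[190:265,285:360],(600,600),interpolation=3)
y=cv2.resize(im[170:270,270:370],(600,600),interpolation=3)
cv2.imwrite("pics/z.png",cv2.resize(np.hstack([x,y]),(800,400)))
```

```text
[240 226 182 241 118  95  98  97  98  99  95  96 100  94  99  93  97 115
 244 220 227 241] [102 100  95]
hole [     0      0    640    480 241007] [307.1826503 241.8642944] [ 0.4796222  -0.14967461  0.106     ]
hole [ 302  209   40   39 1219] [321.49138638 228.31829368] [ 0.49511029 -0.14573513  0.106     ]
lid [ 282  186   80   79 4732] [321.5319104  225.96005917] ((321.2444152832031, 224.6620330810547), (79.7264404296875, 80.3043441772461), 105.52130126953125) [0.47166466 0.07535087 0.024     ] [0.46911016 0.07437493 0.012     ]
```

View pics/z.png

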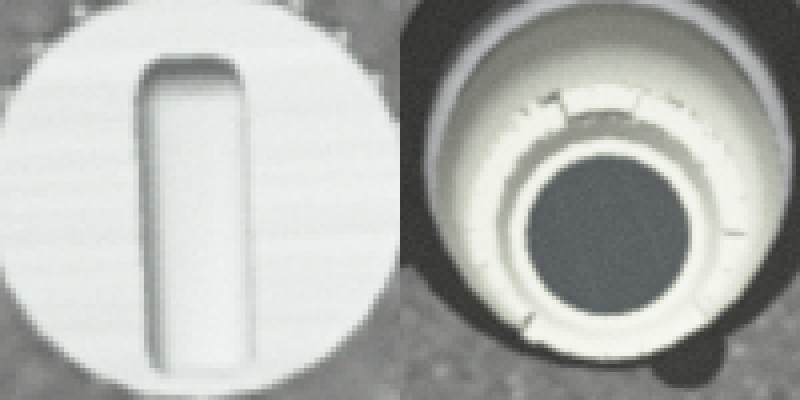

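The left crop shows the wing leaning about 2° from the tool axis, so I'll grasp at yaw 23°. The right crop shows the mouth with thread tops around it, and the hole centre agrees between the two cameras to within 2 mm. Grasping now.

Run:
```python
from h import *
f=lambda t:print(t,np.round(robot.read_contact_force(),2),np.round(robot.read_moment(),3),round(robot.read_grip_width(),4),round(robot.read_grip_force(),1),np.round(robot.read_tcp_pos(),4),robot.read_clock())
eoat.set_gripper(.05,40)
robot.move_to([.4712,.0752,.09],[180,0,23]);robot.movel([.4712,.0752,.0275],v=.06);f("down")
eoat.set_gripper(.0,40);f("grip")
robot.hold(.2)
robot.movel([.4712,.0752,.2],v=.15);robot.hold(.3);f("up")
pose=(robot.read_tcp_pos(),robot.read_ee_rot());np.save("held",np.array(pose));im=capture("wrist");cv2.imwrite("pics/held.png",im)
c=cam("wrist",pose);z=.2-.0275+.024
print("expected centre px",proj(c,[.4712,.0752,z]))
```

```text
down [-0.78  0.13  0.14] [-0.038  0.031 -0.023] 0.0499 0.0 [0.4714 0.0752 0.0279] 6.625
grip [-0.43  0.43  5.36] [-0.006  0.143 -0.051] 0.0152 39.8 [0.4714 0.0752 0.0278] 7.025
up [ 0.06  0.1  -1.95] [-0.005  0.    -0.016] 0.0152 39.0 [0.4711 0.0752 0.1997] 8.825
expected centre px (np.float64(321.73887691867816), np.float64(300.0383203665647))
```

View pics/held.png

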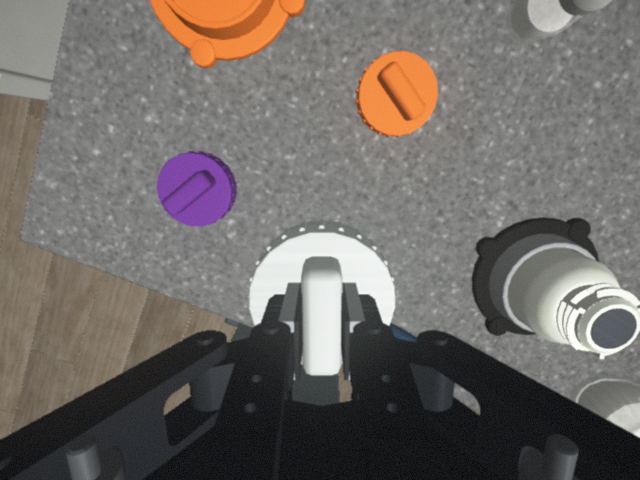

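The lid hangs level in the fingers with its wing centred between the pads: disc from x=250 to 395, front edge at y≈232. I'm computing its in-hand offset, then carrying it over the jar and lowering until it touches.

```bash
cat >> h.py <<'E'
MOUTH=np.array([.4948,-.1463]); H=.0278
def state(): return np.asarray(robot.read_contact_force()),np.asarray(robot.read_moment())
def log(t):
    F,M=state();p=np.asarray(robot.read_tcp_pos())
    print(t,"F",np.round(F,1),"M",np.round(M,2),"lidz",round(p[2]-H-.106,4),"xy",np.round(p[:2],4),"yaw",np.round(robot.read_ee_rot()[2],1),"t",robot.read_clock())
E
python3 - <<'E'
from h import *
pose=np.load("held.npy");c=cam("wrist",pose);z=pose[0][2]-H
t=np.array([np.cos(np.radians(23)),np.sin(np.radians(23))])
rel=lambda u,v,zz:(ray(c,u,v,zz)[:2]-pose[0][:2])@t
dx=rel(322,232,z+.024)-.0307; print("rim dx",dx,"wing end dx",rel(321,257,z+.044)-.023,"half width",np.linalg.norm(ray(c,250,300,z+.024)-ray(c,395,300,z+.024))/2)
u=np.array([np.cos(np.radians(60)),np.sin(np.radians(60))]); print("dx used 0 for now")
robot.move_to([*MOUTH,.2],[180,0,60]);robot.hold(.3);log("above")
robot.movel([*MOUTH,H+.106-.002],v=.08);robot.hold(.2);log("near")
b=state()[0][2];zz=H+.106-.002
t0=robot.read_clock()
while zz>H+.106-.013:
    zz-=.0007;robot.movel([*MOUTH,zz],v=.02)
    if state()[0][2]-b>3:break
log("stop");print(b,zz,robot.read_clock()-t0)
E
```

```text
rim dx 0.00022316813076181038 wing end dx 0.003379004669826654 half width 0.03218102239885712
dx used 0 for now
above F [-0.2 -0.3 -3. ] M [-0.    0.01  0.06] lidz 0.0663 xy [ 0.4949 -0.1457] yaw 60.0 t 10.225
near F [ 0.6  0.5 -1.4] M [-0.01  0.04 -0.02] lidz -0.0016 xy [ 0.495  -0.1464] yaw 60.0 t 11.425
stop F [0.9 1.8 4.5] M [ 0.46 -0.14 -0.05] lidz -0.0093 xy [ 0.495  -0.1463] yaw 60.0 t 14.175
-1.4282594793590644 0.12409999999999993 2.75
```

The lid touches at origin −9.3 mm, so it rests on the thread tops. Next I turn it backward under light push, letting z follow the force.

```bash
cat >> h.py <<'E'
BASE=-1.8
def step(s,dyaw,push=3.5):
    """s=[x,y,z,yaw]; one admittance step; returns push and Mz."""
    F,M=state();P=F[2]-BASE
    s[2]-=np.clip(.00015*(push-P),-.0006,.0006) if P>.8 else .001
    L=F[:2];s[:2]+=np.clip(.00008*L,-.0002,.0002)*(np.linalg.norm(L)>1)
    if P>.8 or s[2]-H-.106<-.0155: s[3]+=dyaw
    robot.movel([s[0],s[1],s[2]],[180,0,s[3]],v=.05)
    F,M=state();return F[2]-BASE,M[2],robot.read_tcp_pos()[2]-H-.106
E
python3 - <<'E'
from h import *
s=[*np.array([.4948,-.1463]),.1241,60.];s=np.array(s)
for i in range(45):
    P,M,z=step(s,4.)
    if i%3==0 or z<-.0105:print(i,np.round(s,4),"P %.1f Mz %.2f z %.4f t %.2f"%(P,M,z,robot.read_clock()),np.round(state()[1],2))
    if abs(M)>.25 or z<-.0150 or s[3]>60+112 or P>10:break
log("end")
E
```

```text
0 [ 0.4949 -0.1462  0.1245 64.    ] P 4.5 Mz -0.02 z -0.0092 t 14.43 [ 0.27 -0.32 -0.02]
3 [ 0.4951 -0.146   0.1247 76.    ] P 2.6 Mz 0.02 z -0.0092 t 15.18 [ 0.05 -0.08  0.02]
6 [ 0.4953 -0.1459  0.1247 88.    ] P 2.9 Mz -0.06 z -0.0091 t 15.93 [ 0.3  -0.08 -0.06]
9 [  0.4954  -0.1457   0.1247 100.    ] P 2.6 Mz -0.00 z -0.0091 t 16.68 [ 0.25  0.14 -0.  ]
12 [  0.4953  -0.1453   0.1247 112.    ] P 3.5 Mz -0.01 z -0.0091 t 17.43 [ 0.08  0.16 -0.01]
15 [  0.4952  -0.1452   0.1236 120.    ] P 0.3 Mz -0.03 z -0.0104 t 18.18 [ 0.02  0.09 -0.03]
16 [  0.4952  -0.1452   0.1226 120.    ] P 0.1 Mz 0.02 z -0.0113 t 18.43 [0.   0.15 0.02]
17 [  0.4952  -0.1452   0.1216 120.    ] P 0.4 Mz 0.00 z -0.0123 t 18.68 [0.13 0.2  0.  ]
18 [  0.4951  -0.1451   0.1206 120.    ] P -0.1 Mz 0.02 z -0.0133 t 18.93 [0.07 0.11 0.02]
19 [ 4.951e-01 -1.451e-01  1.196e-01  1.200e+02] P -0.4 Mz -0.07 z -0.0143 t 19.18 [ 0.    0.07 -0.07]
20 [ 4.951e-01 -1.451e-01  1.186e-01  1.200e+02] P 0.1 Mz -0.02 z -0.0153 t 19.43 [-0.02  0.04 -0.02]
end F [-0.9 -0.4 -1.7] M [-0.02  0.04 -0.02] lidz -0.0153 xy [ 0.4951 -0.1451] yaw 120.0 t 19.425
```

The lugs dropped at yaw 120°, with the lid now at −15.3 mm. Screwing forward next, watching Mz.

Run:
```python
from h import *
s=np.array([.4951,-.1451,.1186,120.]);M=0
for i in range(3):P,M,z=step(s,0.)
print("seated",P,z)
for i in range(75):
    P,M,z=step(s,-4. if abs(M)<.1 and z>-.0185 else -2.)
    if i%4==0 or M>.12:print(i,np.round(s,4),"P %.1f Mz %.2f z %.4f t %.2f"%(P,M,z,robot.read_clock()))
    if abs(M)>.27 or z<-.0205 or s[3]<120-105 or P>12:break
log("end")
```

```text
seated 5.329794073806466 -0.016419941507347727
0 [  0.4949  -0.1451   0.1175 116.    ] P 1.3 Mz -0.04 z -0.0165 t 20.43
4 [  0.4949  -0.1452   0.1165 100.    ] P 0.5 Mz -0.05 z -0.0174 t 21.43
8 [ 0.4947 -0.1453  0.1155 84.    ] P 0.1 Mz 0.06 z -0.0185 t 22.43
12 [ 0.4944 -0.1453  0.1146 76.    ] P 1.6 Mz 0.01 z -0.0192 t 23.43
16 [ 0.4948 -0.1453  0.114  68.    ] P 1.9 Mz -0.01 z -0.0199 t 24.43
20 [ 0.4949 -0.1453  0.114  60.    ] P 0.2 Mz 0.04 z -0.0199 t 25.43
end F [-1.7  1.2 12.4] M [0.38 0.58 0.06] lidz -0.02 xy [ 0.4951 -0.1453] yaw 58.1 t 25.675
```

Run:
```python
from h import *
p=robot.read_tcp_pos();s=np.array([p[0],p[1],.1139,58.])
for i in range(22):
    F,M=state();P=F[2]-BASE
    s[2]-=np.clip(.00008*(4-P),-.0003,.0002); s[:2]+=np.clip(.00008*F[:2],-.0002,.0002)*(np.linalg.norm(F[:2])>1)
    s[3]-=1.5 if i else 0
    robot.movel(list(s[:3]),[180,0,s[3]],v=.05)
    M=np.mean([state()[1][2] for _ in range(3)])
    print(i,np.round(s,4),"P %.1f Mz %.2f z %.4f"%(P,M,robot.read_tcp_pos()[2]-H-.106),round(robot.read_clock(),1))
    if abs(M)>.22 or s[3]<30:break
log("end")
```

```text
0 [ 0.4949 -0.1452  0.1142 58.    ] P 14.2 Mz -0.00 z -0.0197 25.9
1 [ 0.4949 -0.1452  0.114  56.5   ] P 0.1 Mz -0.00 z -0.0199 26.2
2 [ 0.4949 -0.1452  0.1138 55.    ] P 0.3 Mz 0.02 z -0.0199 26.4
3 [ 0.495  -0.1452  0.1137 53.5   ] P 3.1 Mz 0.06 z -0.0200 26.7
4 [ 0.495  -0.1452  0.1138 52.    ] P 5.0 Mz -0.01 z -0.0199 26.9
5 [ 0.495  -0.1452  0.1138 50.5   ] P 3.8 Mz 0.03 z -0.0199 27.2
6 [ 0.4951 -0.1451  0.1139 49.    ] P 5.1 Mz 0.06 z -0.0199 27.4
7 [ 0.4952 -0.1451  0.1139 47.5   ] P 4.0 Mz 0.06 z -0.0199 27.7
8 [ 0.4952 -0.1451  0.1138 46.    ] P 3.6 Mz 0.12 z -0.0200 27.9
9 [ 0.4953 -0.1451  0.1139 44.5   ] P 4.1 Mz 0.18 z -0.0199 28.2
10 [ 0.4954 -0.145   0.1139 43.    ] P 4.9 Mz 0.25 z -0.0200 28.4
end F [ 1.2 -0.2  0.9] M [ 0.02 -0.18  0.25] lidz -0.02 xy [ 0.4954 -0.145 ] yaw 43.1 t 28.425
```

It turned stiff after 1.34 rad at −20 mm, so the lid is home. I'm unloading the twist, letting go and checking.

Run:
```python
from h import *
robot.movel([.4954,-.145,.1139],[180,0,46.5],v=.05);robot.hold(.2);log("unload")
eoat.set_gripper(.06);robot.hold(.2);log("open")
robot.movel([.4954,-.145,.26],v=.12);robot.hold(.5);log("up")
pose=(robot.read_tcp_pos(),robot.read_ee_rot());im=capture("wrist");c=cam("wrist",pose)
print("expected lid top centre",proj(c,[.4954,-.145,.11]))
b=cv2.resize(capture("scene")[230:390,260:460],(600,480),interpolation=3)
cv2.imwrite("pics/fin.png",cv2.resize(np.hstack([im,cv2.resize(b,(600,480))]),(800,310)))
```

```text
unload F [0.  0.8 0.8] M [ 0.08 -0.03  0.09] lidz -0.0199 xy [ 0.4953 -0.145 ] yaw 46.4 t 28.875
open F [-0.1 -0.1 -0.9] M [ 0.03  0.02 -0.  ] lidz -0.0199 xy [ 0.4954 -0.145 ] yaw 46.5 t 29.575
up F [-0.3  0.2 -0.3] M [0.02 0.02 0.01] lidz 0.1262 xy [ 0.4954 -0.145 ] yaw 46.5 t 31.4417
expected lid top centre (np.float64(321.37114426673077), np.float64(225.61148345623474))
```

View pics/fin.png

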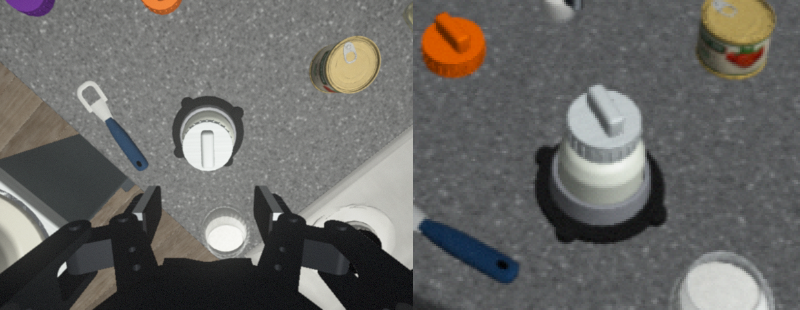

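The lid sits level on the jar (left view at (207,150), right view at (604,125)), the gripper is clear, and nothing visible in these two views has moved. Handing in.

```bash
python3 -c "
from rig import robot
print(robot.sign_off())"
```

```text
the job is handed in; nothing more can be done
None
```

The aluminium lid is screwed home on the white jar, with its lower edge about 20 mm below the rim by the arm's readings, then released and the job handed in at about 31 s; the peak twist I read was 0.25 N m, under the 0.45 N m limit, and no verdict came back.

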